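Zero the pull counter, then hold the spring rig at its mark

ROBOT

A 6-joint arm with a two-finger parallel gripper is mounted at the origin on the work surface. World frame = base frame: x ahead of the robot, y to its left, z up, the work surface at z = 0. Lengths are in m, angles in rad, forces in N, time in s.
With the tool pointing down it reaches from about 0.35 to 0.85 m from the base axis. Payload 8.1 kg.
Tool frame: the origin (TCP) lies at the very end of the fingers, on their centre line; the grasp point (between the pads) lies 19 mm behind it; z points along the fingers, y is the line along which they close (so a half turn about z gives the same grasp; the last joint's range is limited). The gripper opens to 85 mm and grips with 20 to 120 N. Pads are 22 mm wide; open, the fingers measure 114 mm over their backs; the gripper's body (76 mm by 85 mm) begins 54 mm behind the grasp point. The pads swing forward as they close: fully open they stand 13 mm farther back than shut.
Start: joints at [1.058, 0.13, 1.488, -0, 1.523, -0.085], TCP at [0.249, 0.546, 0.194] pointing down, gripper open.
Joint ranges: [-2.96, 2.96], [-0.89, 2.26], [0.02, 2.5], [-1.34, 4.48], [0, 2.73], [-2.66, 2.66]. Speed limits (rad/s): [2.39, 2.39, 2.79, 3.14, 3.14, 3.14].

INTERFACE

Orientations are given as a unit quaternion [w, x, y, z].
In Python, from rig import bot gives the robot as it stands.
- The arm moves only by the tool play_rows, never from a script. Its argument "moves" is a list of rows, each a list of 2 entries, a list of its own where there are three numbers: the shift along the tool's x, y, z normalised to -1 to 1, where 1 is 3 cm, then the turn, a rotation vector about the tool's x, y, z normalised to -1 to 1, where 1 is 4 degrees. A call has 1 to 10 rows; each row shifts and turns the commanded pose from where the row before left it, along the tool's axes as they then stand; what a row does not reach is not made up. A row lasts 1/8 s, in which the tool goes at most 62.5 mm and 10.7 degrees, less where a joint would pass 70% of its speed; a pose out of reach is approached as far as the arm can. A call with a number of a shift or a turn outside -1 to 1 is refused whole. A call with a gripper value outside its range is refused whole. "claw" is the closure, from 0 (fully open) to 1 (shut), set as the call begins (left out, the last holds). The fingers move at their own pace and stop on an object; "force" is the grip in N (left out, the last holds). Time passes only in rows, so rows that do not move let the fingers close. It gives the time, the measured TCP pose, the force, the opening and the grip force at its end, in the units of the state.
- bot.observe(): the state, without advancing time (a new reading comes with each control period).
- bot.read_camera(name): name is "side" or "top"; returns (picture, depth): 480x640x3 uint8, red, green, blue; 480x640 float32, m along the optical axis (not along the pixel's ray), 0 where there is no reading.
- bot.camera_info(name): a dict with "mtx" (3x3 intrinsics, pixels), "world_to_cam" (4x4, takes a point from world to camera coordinates). Camera axes: x right, y down, z forward; pixel columns grow to the right and rows downward; lengths in m; the calibration is good to about 2 mm. A picture is of the moment at which its call begins. camera_info takes no time and is no camera call.
- bot.close_job(): hands the job in; it is judged then, once.
Trained networks look in the newest picture that a camera, given by its name, has taken for a name from the list of things; names that differ only in an ending like _2 or _b are one class to them, and where a whole thing is asked for, a point or a joint stands for the part that bears it (a point fixed in the world has none). Each returns a list of dicts, best first, with "confidence" (0 to 1); they miss things now and then, are a little off and sometimes report something else, mostly with a low value. They report only what shows in the picture. A call takes as long as a camera call. They do not tell look-alikes from the thing itself.
- bot.boxes_of(label, camera): "location" ([row, column] in pixels, amid what is visible of it).
- bot.mark_of(label, camera): "location" ([row, column] in pixels: a listed point, or the origin of a listed thing).
The state is a dict: "time_s": time; "joints": joint angles; "dq": joint speeds; "joint_torque": joint torques, N m; "position": TCP position; "tool_rot": TCP orientation; "force": force on the tool from outside, world axes, zero at the start; "moment": the same for the moment, N m; "width": finger opening in m; "grasp_force": force on a finger pad.
Only numpy, scipy, OpenCV 4.12 (cv2) and the standard library are available. Lean on these libraries where they do the work, as an engineer would, in place of code of your own. Each camera call takes 0.05 s, during which the arm holds its last target. There are 200 camera calls.

TASK

On the bench stand a spring pull rig and its pull counter. First, while the rig's black handle is still fully home, turn the counter's knob anticlockwise back to its zero stop; then pull the handle out against its spring until its yellow pointer lines up with the white line on the red clip, and keep it there. Finish while still holding the handle steady at the mark with the gripper (do not let go), and leave the other things on the bench where they are.

Things in the scene. Friction and masses are not known exactly. Their poses are not given: they have to be found in the camera images.
- rig: Spring pull rig, fixed: grey-green base plate 330 x 160 x 12 mm (x = -130 to 200 mm in its frame), aluminium spring tube between two grey flanges 75 mm high behind the handle, front flange's face at x = 65 mm. Origin on the bench under the handle's home position; -x is the pulling direction, z up. White scale with 10 mm ticks along its +y side.
- drawbar (a joint): How far the handle is pulled out (m): 0 = home, end stop at 0.095. It slides straight along the rig's -x. The spring pulls it home with about 6 N at 0, rising by 90 N/m (about 13 N at 75 mm); let go, it returns home.
- drawbar_grip (a point): Grip point on the centre plane of the rig's black upright paddle handle, 100 mm above the bench, 22 mm below its top. The paddle is 14 mm thick along the rig's x, 50 mm wide along y. On its +x side a steel rod at 39 to 51 mm height, and 58 mm free to the front flange when home; a carriage below 30 mm. Axes as the rig's.
- drawbar_index (a point): End point of the yellow pointer (6 mm wide along the rig's x, centre line meant, 27 mm high) that sticks out to +y from the handle's carriage over the white scale and moves with the handle. Axes as the rig's.
- mark_line (a point): The mark: white line across the top of the red clip (8 mm along the rig's x, 18 mm along y, top 34 mm above the bench), clamped to the rig beside the scale, 40 to 75 mm on the pulling side of the pointer's home. Point on the line at the edge nearest the pointer; axes as the rig's. Pointer at the mark = same x in the rig's frame. They do not touch.
- counter: Pull counter, fixed to the bench: grey box 130 x 130 x 50 mm with a white dial face on top that carries the reset knob in its middle. Origin at the centre of its underside; the red zero line on the dial points along its -x axis.
- dial (a joint): Angle of the reset knob (rad): 0 = zero stop, 2.8 = other stop; it grows clockwise seen from above, so it is zeroed by turning anticlockwise. Light friction (0.04 N m), stays where it is left; starts between 0.9 and 2.4.
- dial_grip (a point): Point on the knob's vertical axis at gripping height, 87 mm above the bench. The knob's black bar grip is 42 mm long along this point's x axis, 14 mm wide along y, from 62 to 94 mm above the bench, on a disc of radius 22 mm. Turns with the knob; the white dash on the bar lies towards its -x and points to the red zero line at 0.
- tray: Bystander: empty beige tray 300 x 220 x 45 mm; origin under its centre.
- trowel: Bystander: trowel lying along its x, about 300 mm long and 28 mm high, wooden handle from x = -74 to 54 mm, blade to 225 mm.
- mould: Bystander: round steel mould, 130 mm foot diameter, 60 mm high; origin at the centre of its underside.
- weight: Bystander: brass check weight, 48 mm diameter, 58 mm high, between rig and counter; origin at the centre of its underside.
- brush: Bystander: hand brush lying along its x between rig and counter, nearer the robot, under 40 mm high.
Things that resemble listed ones, but are neither listed nor needed, are in the scene too. There is more than one size of the counter; the one meant has the size given above.

How it is judged:
By the outcome, as a careful person would: the job done as asked, in the order asked, and still so for the second after the job is handed in, while the arm keeps its last pose, push and grip.
It also fails if it takes over 64 s, if anything falls off the work surface, if the arm or the gripper's body presses on something with over 40 N, if the wrist force passes 120 N, or if a joint passes its speed limit or range.

## Working session

There is one attempt and no reset: what is moved stays moved. The work goes in short steps, Python scripts to look and compute and a tool call to move; the robot and the scene stay as the last step left them, time stands still between calls to the robot, and variables do not carry over. Pictures are saved under pics/ and viewed, at most 10 in all, crops included, and the job is handed in when it is done.

Besides the shell and the picture viewer there is one more tool, called by a JSON object that holds its "api" and its "payload", one argument or row to a line. play_rows: Moves the arm, as the interface text tells. Its arguments: {"type":"object","properties":{"moves":{"type":"array"},"claw":{"type":"number"},"force":{"type":"number"}},"required":["moves"]}

```bash
mkdir -p pics; ls
cat > h.py <<'E'
import numpy as np, cv2
from rig import bot
def cam(n):
    c=bot.camera_info(n); return np.array(c["mtx"]),np.array(c["world_to_cam"])
def ray(n,rc,z):
    "pixel (row,col) -> world point at height z"
    K,T=cam(n); d=np.linalg.inv(K)@[rc[1],rc[0],1]; R=T[:3,:3]; o=-R.T@T[:3,3]; d=R.T@d
    return o+d*(z-o[2])/d[2]
def dep(n,rc,D):
    K,T=cam(n); r,c=map(int,np.round(rc)); p=np.linalg.inv(K)@[rc[1],rc[0],1]*D[r,c]
    return T[:3,:3].T@(p-T[:3,3])
def proj(n,P):
    K,T=cam(n); q=K@(T[:3,:3]@np.array(P)+T[:3,3]); return q[:2][::-1]/q[2]
E
python3 - <<'E'
from h import *
for n in("top","side"):
    p,D=bot.read_camera(n); cv2.imwrite(f"pics/{n}0.png",p[:,:,::-1]); np.save(f"{n}0.npy",D)
    K,T=cam(n); print(n,K[0,0],(-T[:3,:3].T@T[:3,3]).round(3))
    for l in["drawbar_grip","drawbar_index","mark_line","dial_grip","counter","rig"]:
        for m in bot.mark_of(l,n)[:4]:
            z={"drawbar_grip":.1,"drawbar_index":.027,"mark_line":.034,"dial_grip":.087}.get(l,0)
            print(l,np.round(m["location"]),round(m["confidence"],2),ray(n,m["location"],z).round(3))
o=bot.observe();print(o["tool_rot"],o["position"],o["time_s"])
E
```

```text
pics
top 533.8631187562772 [0.283 0.043 1.374]
drawbar_grip [235. 411.] 0.9 [ 0.543 -0.206  0.1  ]
drawbar_index [228. 389.] 0.78 [ 0.573 -0.163  0.027]
mark_line [243. 508.] 0.74 [ 0.545 -0.472  0.034]
mark_line [252. 382.] 0.35 [ 0.509 -0.144  0.034]
dial_grip [212. 260.] 0.77 [0.591 0.167 0.087]
dial_grip [328. 208.] 0.75 [0.305 0.274 0.087]
dial_grip [137. 229.] 0.51 [0.784 0.255 0.087]
dial_grip [331. 496.] 0.27 [ 0.317 -0.413  0.087]
counter [150. 233.] 0.76 [0.78  0.257 0.   ]
counter [221. 263.] 0.72 [0.587 0.165 0.   ]
counter [326. 218.] 0.58 [0.312 0.264 0.   ]
rig [240. 407.] 0.62 [ 0.549 -0.215  0.   ]
rig [212. 260.] 0.47 [0.61  0.176 0.   ]
rig [295. 327.] 0.31 [ 0.399 -0.007  0.   ]
side 482.9446528021723 [ 0.35  -1.082  1.122]
drawbar_grip [294. 336.] 0.69 [ 0.546 -0.216  0.1  ]
drawbar_index [294. 337.] 0.8 [ 0.564 -0.154  0.027]
mark_line [291. 322.] 0.59 [ 0.519 -0.142  0.034]
mark_line [318. 338.] 0.58 [ 0.544 -0.25   0.034]
dial_grip [213. 323.] 0.64 [0.581 0.153 0.087]
dial_grip [194. 372.] 0.55 [0.767 0.219 0.087]
dial_grip [193. 240.] 0.52 [0.312 0.323 0.087]
counter [231. 323.] 0.98 [0.582 0.16  0.   ]
counter [204. 373.] 0.72 [0.792 0.268 0.   ]
counter [224. 243.] 0.58 [0.31  0.254 0.   ]
rig [319. 337.] 0.69 [ 0.548 -0.226  0.   ]
rig [400. 363.] 0.32 [ 0.558 -0.489  0.   ]
[-1.15523383e-06  2.12301560e-01  9.77204199e-01  2.16414618e-05] [0.24891754 0.54593609 0.19391969] 0.7
```

View pics/top0.png

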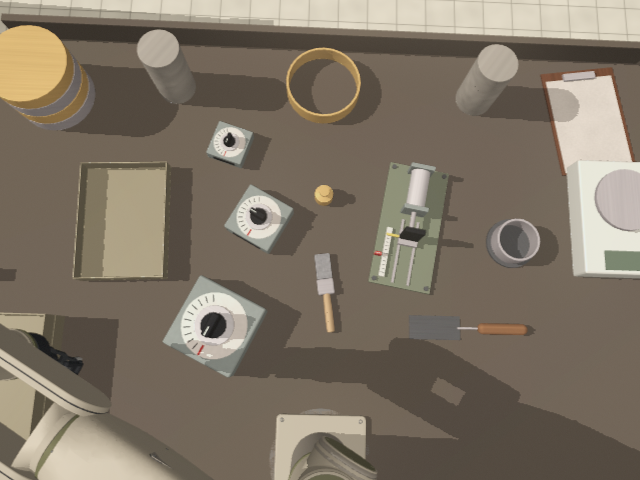

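Run:
```python
from h import *
p=cv2.imread("pics/top0.png")
a=cv2.resize(p[100:270,180:310],None,fx=3,fy=3,interpolation=cv2.INTER_CUBIC)
b=cv2.resize(p[185:285,360:460],None,fx=5.1,fy=5.1,interpolation=cv2.INTER_CUBIC)[:, :400]
cv2.imwrite("pics/crop0.png",np.hstack([a,b]))if a.shape[0]==b.shape[0] else print(a.shape,b.shape)
```

```text
(no output)
```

View pics/crop0.png

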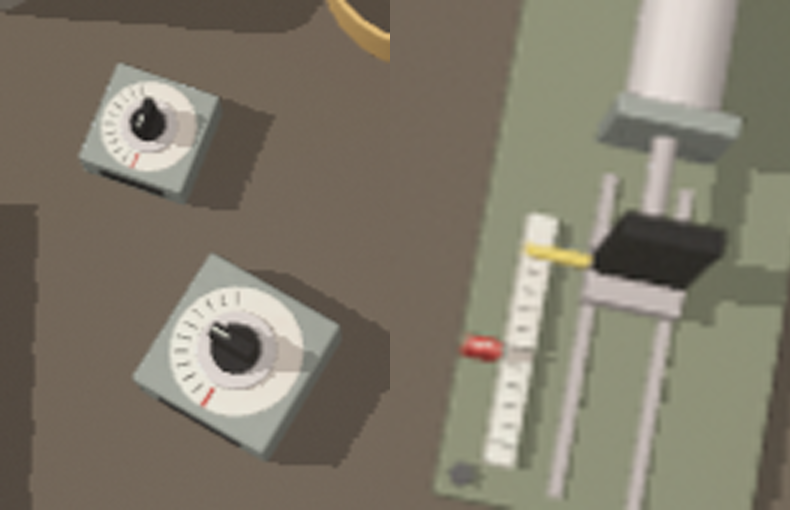

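The crop shows three counters, with knobs at about (row, col) (140,230), (216,259) and (325,213). Their sides are about 34, 50 and 80 px. At the box-top scale of about 403 px/m, 130 mm should be 52 px, so the middle one at (216,259) is the one meant. Its red line points down-left and the dash up-left, so the dial reads about 104°. On the rig, the yellow pointer tip is at about (234,388) and the red clip at (253,378).

Run:
```python
from h import *
p=cv2.imread("pics/top0.png"); hsv=cv2.cvtColor(p,cv2.COLOR_BGR2HSV); D=np.load("top0.npy")
def blob(m,r0,r1,c0,c1):
    q=np.zeros_like(m);q[r0:r1,c0:c1]=m[r0:r1,c0:c1];return np.argwhere(q)
W=lambda ps,z:np.array([ray("top",x,z)[:2] for x in ps])
# counter box outline from depth: top at z=.05
H=np.array([[dep("top",(r,c),D)for c in range(210,310)]for r in range(170,270)])
m=(abs(H[...,2]-.05)<.008)
pts=H[m][:,:2].astype(np.float32); print("counter",cv2.minAreaRect(pts))
k=H[(H[...,2]>.085)&(H[...,2]<.105)]; k=k[np.linalg.norm(k[:,:2]-k[:,:2].mean(0),axis=1)<.05]
print("bar",len(k),k.mean(0),cv2.minAreaRect(k[:,:2].astype(np.float32)))
h,s,v=hsv[...,0],hsv[...,1],hsv[...,2]
r=blob((((h<8)|(h>172))&(s>120)).astype(np.uint8),225,245,235,265); print("red dial",r.mean(0),W([r.mean(0)],.052))
w=blob(((v>150)&(s<60)).astype(np.uint8),205,218,249,258); print("dash px",w.tolist())
# rig
H=np.array([[dep("top",(r,c),D)for c in range(360,460)]for r in range(155,300)])
pl=H[abs(H[...,2]-.012)<.006]; pl=pl[(pl[:,2]>.0075)]; print("plate",len(pl),cv2.minAreaRect(pl[:,:2].astype(np.float32)))
pd=H[(H[...,2]>.108)&(H[...,2]<.135)];print("paddle top",len(pd),pd.mean(0),cv2.minAreaRect(pd[:,:2].astype(np.float32)))
y=blob(((h>20)&(h<35)&(s>110)).astype(np.uint8),225,245,380,402); print("yellow",y.tolist()); print(W(y[np.argsort(y[:,1])][[0,1,-2,-1]],.027))
r=blob((((h<8)|(h>172))&(s>100)).astype(np.uint8),245,262,370,392); print("red clip",r.mean(0),W([r.mean(0)],.034), r.tolist())
wh=blob(((v>190)&(s<40)).astype(np.uint8),225,280,375,396); q=W(wh,.014); l=cv2.fitLine(q.astype(np.float32),cv2.DIST_HUBER,0,.01,.01).ravel();print("scale line",l,np.degrees(np.arctan2(l[1],l[0])))
```

```text
Traceback (most recent call last):
  File "h.py", line 10, in dep
    K,T=cam(n); r,c=map(int,np.round(rc)); p=np.linalg.inv(K)@[rc[1],rc[0],1]*D[r,c]
        ~~~^^^
  File "h.py", line 4, in cam
    c=bot.camera_info(n); return np.array(c["mtx"]),np.array(c["world_to_cam"])
ValueError: time passes only in moves, steps and waits
```

```bash
sed -i 's/^def cam/import functools\n@functools.lru_cache\ndef cam/' h.py
cat > m.py <<'E'
from h import *
p=cv2.imread("pics/top0.png"); hsv=cv2.cvtColor(p,cv2.COLOR_BGR2HSV); D=np.load("top0.npy")
def blob(m,r0,r1,c0,c1):
    q=np.zeros_like(m);q[r0:r1,c0:c1]=m[r0:r1,c0:c1];return np.argwhere(q)
W=lambda ps,z:np.array([ray("top",x,z)[:2] for x in ps])
H=np.array([[dep("top",(r,c),D)for c in range(210,310)]for r in range(170,270)])
m=(abs(H[...,2]-.05)<.008)
pts=H[m][:,:2].astype(np.float32); print("counter",cv2.minAreaRect(pts))
k=H[(H[...,2]>.085)&(H[...,2]<.105)]; k=k[np.linalg.norm(k[:,:2]-k[:,:2].mean(0),axis=1)<.05]
print("bar",len(k),k.mean(0),cv2.minAreaRect(k[:,:2].astype(np.float32)))
h,s,v=hsv[...,0],hsv[...,1],hsv[...,2]
r=blob((((h<8)|(h>172))&(s>120)).astype(np.uint8),225,245,235,265); print("red dial",r.mean(0),W([r.mean(0)],.052))
w=blob(((v>150)&(s<60)).astype(np.uint8),205,218,249,258); print("dash px",w.tolist())
H=np.array([[dep("top",(r,c),D)for c in range(360,460)]for r in range(155,300)])
pl=H[abs(H[...,2]-.012)<.006]; pl=pl[(pl[:,2]>.0075)]; print("plate",len(pl),cv2.minAreaRect(pl[:,:2].astype(np.float32)))
pd=H[(H[...,2]>.108)&(H[...,2]<.135)];print("paddle top",len(pd),pd.mean(0),cv2.minAreaRect(pd[:,:2].astype(np.float32)))
y=blob(((h>20)&(h<35)&(s>110)).astype(np.uint8),225,245,380,402); print("yellow",y.tolist()); print(W(y[np.argsort(y[:,1])][[0,1,-2,-1]],.027))
r=blob((((h<8)|(h>172))&(s>100)).astype(np.uint8),245,262,370,392); print("red clip",r.mean(0),W([r.mean(0)],.034), r.tolist())
wh=blob(((v>190)&(s<40)).astype(np.uint8),225,280,375,396); q=W(wh,.014); l=cv2.fitLine(q.astype(np.float32),cv2.DIST_HUBER,0,.01,.01).ravel();print("scale line",l,np.degrees(np.arctan2(l[1],l[0])))
E
python3 m.py
```

```text
counter ((0.5874252319335938, 0.17240440845489502), (0.13051347434520721, 0.1310650110244751), 61.52676010131836)
bar 97 [0.5868616  0.17218259 0.0929302 ] ((0.5873069763183594, 0.1725827306509018), (0.04250875115394592, 0.01443586777895689), 61.22568130493164)
red dial [231.66666667 249.        ] [[0.54722684 0.19480108]]
dash px [[205, 249], [205, 250], [205, 251], [205, 252], [205, 253], [205, 254], [205, 255], [205, 256], [205, 257], [206, 249], [206, 250], [206, 251], [206, 252], [206, 253], [206, 254], [206, 255], [206, 256], [206, 257], [207, 249], [207, 250], [207, 251], [207, 253], [207, 254], [207, 255], [207, 256], [207, 257], [208, 249], [208, 250], [209, 249], [209, 250], [209, 251], [209, 252], [210, 249], [210, 252], [210, 253], [211, 254], [211, 255], [212, 249], [213, 249], [214, 249], [215, 249], [216, 249], [217, 249]]
plate 5213 ((0.5913378000259399, -0.2203609198331833), (0.2489863634109497, 0.380717933177948), 87.7338638305664)
paddle top 139 [ 0.54980402 -0.21156088  0.11995156] ((0.5508180260658264, -0.21248988807201385), (0.05038885399699211, 0.01529792416840
[... 227 characters left out ...]
235, 395], [235, 396], [235, 397], [235, 398], [236, 393], [236, 394], [236, 395], [236, 396], [236, 397], [236, 398]]
[[ 0.56102871 -0.15771013]
 [ 0.55839055 -0.15772291]
 [ 0.55673964 -0.18630264]
 [ 0.55410314 -0.18630479]]
red clip [252.96428571 377.78571429] [[ 0.50677164 -0.13330232]] [[251, 375], [251, 376], [251, 377], [251, 378], [251, 379], [251, 380], [252, 375], [252, 380], [252, 381], [253, 374], [253, 375], [253, 376], [253, 377], [253, 378], [253, 379], [253, 380], [253, 381], [254, 374], [254, 375], [254, 376], [254, 377], [254, 378], [254, 379], [254, 380], [254, 381], [255, 378], [255, 379], [255, 380]]
scale line [ 0.98666644 -0.16275553  0.5139207  -0.15470423] -9.366873
```

{"api": "play_rows", "payload": {
  "moves": [
    [[-0.96,-0.415,0],[0,0,0]],
    [[-0.96,-0.415,0],[0,0,0]],
    [[-0.96,-0.415,0],[0,0,0]],
    [[-0.96,-0.415,0],[0,0,0]],
    [[-0.96,-0.415,0],[0,0,0]],
    [[-0.96,-0.415,0],[0,0,0]],
    [[-0.96,-0.415,0],[0,0,0]],
    [[-0.96,-0.415,0],[0,0,0]],
    [[-0.96,-0.415,0],[0,0,0]],
    [[-0.96,-0.415,0],[0,0,0]]
  ],
  "claw": 0.3
}}

```text
time_s: 1.95
position: [0.4599, 0.3124, 0.194]
tool_rot: [0.0, 0.212, 0.977, 0.0]
force: [0.4, 0.2, -0.4]
width: 0.0598
grasp_force: 0.0
```

{"api": "play_rows", "payload": {
  "moves": [
    [[-0.96,-0.415,0],[0,0,0]],
    [[-0.96,-0.415,0],[0,0,0]],
    [[-0.96,-0.415,0],[0,0,0]],
    [[-0.96,-0.415,0],[0,0,0]],
    [[-0.96,-0.415,0],[0,0,0]],
    [[-0.96,-0.415,0],[0,0,0]],
    [[0,0,0],[0,0,1]],
    [[0,0,0],[0,0,1]],
    [[0,0,0],[0,0,1]],
    [[0,0,0],[0,0,1]]
  ]
}}

```text
time_s: 3.2
position: [0.5856, 0.1734, 0.1939]
tool_rot: [0.0, 0.347, 0.938, -0.0]
force: [0.6, -0.3, 0.1]
width: 0.0597
grasp_force: 0.0
```

{"api": "play_rows", "payload": {
  "moves": [
    [[0,0,0],[0,0,1]],
    [[0,0,0],[0,0,1]],
    [[0,0,0],[0,0,1]],
    [[0,0,0],[0,0,1]],
    [[0,0,0],[0,0,1]],
    [[0,0,0],[0,0,1]],
    [[0,0,0],[0,0,1]],
    [[0,0,0],[0,0,1]],
    [[0,0,0],[0,0,1]],
    [[0,0,0],[0,0,1]]
  ]
}}

```text
time_s: 4.45
position: [0.5855, 0.1735, 0.1939]
tool_rot: [-0.0, 0.647, 0.762, -0.0]
force: [0.2, 0.5, 0.1]
width: 0.0599
grasp_force: 0.0
```

{"api": "play_rows", "payload": {
  "moves": [
    [[0,0,0],[0,0,1]],
    [[0,0,0],[0,0,1]],
    [[0,0,0],[0,0,1]],
    [[0,0,0],[0,0,1]],
    [[0,0,0],[0,0,1]],
    [[0,0,0],[0,0,1]],
    [[0,0,0],[0,0,1]],
    [[0,0,0],[0,0,1]],
    [[0,0,0],[0,0,1]],
    [[0,0,0],[0,0,0.6]]
  ]
}}

```text
time_s: 5.7
position: [0.5855, 0.1735, 0.1939]
tool_rot: [-0.0, 0.862, 0.507, -0.0]
force: [0.7, -0.2, 0.6]
width: 0.0599
grasp_force: 0.0
```

```bash
cat >> h.py <<'E'
from scipy.spatial.transform import Rotation as Ro
def togo(P,yaw):
    o=bot.observe(); w,x,y,z=o["tool_rot"]; R=Ro.from_quat([x,y,z,w]).as_matrix()
    ya=np.degrees(np.arctan2(R[1,0],R[0,0])); d=R.T@(np.array(P)-o["position"])/.03
    print("t",o["time_s"],"pos",np.round(o["position"],4),"yaw",ya.round(2),"R.z",R[:,2].round(3),"j",np.round(o["joints"],2)); print("rows xyz",d.round(3),"turn z",(((ya-yaw+180)%360-180)/4).round(2),"F",np.round(o["force"],1),"M",np.round(o["moment"],2),"w",o["width"],"g",o["grasp_force"])
E
python3 -c "
from h import *
togo([.5873,.1725,.068],61.2)"
```

```text
t 5.7 pos [0.5855 0.1735 0.1939] yaw 60.99 R.z [-0. -0. -1.] j [ 0.2   0.16  1.46 -0.    1.53  0.71]
rows xyz [-1.000e-03  6.900e-02  4.196e+00] turn z -0.05 F [ 0.7 -0.2  0.6] M [-0.05  0.01 -0.04] w 0.05991539018699102 g 0.0
```

{"api": "play_rows", "payload": {
  "moves": [
    [[0,0.07,0.9],[0,0,0]],
    [[0,0,0.9],[0,0,0]],
    [[0,0,0.8],[0,0,0]],
    [[0,0,0.8],[0,0,0]],
    [[0,0,0.5],[0,0,0]],
    [[0,0,0.3],[0,0,0]]
  ]
}}

```text
time_s: 6.45
position: [0.5871, 0.1725, 0.0672]
tool_rot: [-0.0, 0.861, 0.508, -0.0]
force: [0.8, -0.8, 0.5]
width: 0.0602
grasp_force: 0.0
```

{"api": "play_rows", "payload": {
  "moves": [
    [[0,0,0],[0,0,0]],
    [[0,0,0],[0,0,0]],
    [[0,0,0],[0,0,0]],
    [[0,0,0],[0,0,0]],
    [[0,0,0],[0,0,0]],
    [[0,0,0],[0,0,0]]
  ],
  "claw": 1,
  "force": 40
}}

```text
time_s: 7.2
position: [0.5874, 0.1725, 0.0679]
tool_rot: [-0.0, 0.861, 0.508, -0.0]
force: [0.2, 0.7, 0.6]
width: 0.0
grasp_force: 0.0
```

```bash
python3 -c "
from h import *
togo([.5873,.1725,.068],151.5)"
```

```text
t 7.2 pos [0.5874 0.1725 0.0679] yaw 61.09 R.z [-0.  0. -1.] j [0.2  0.25 1.58 0.   1.3  0.71]
rows xyz [-0.001 -0.002 -0.003] turn z -22.6 F [0.2 0.7 0.6] M [ 0.   -0.03  0.04] w 4.683527360958564e-05 g 0.0
```

The gripper closed to zero width, so it isn't on the knob. I'll look before moving again.

Run:
```python
from h import *
p,D=bot.read_camera("side"); np.save("s1.npy",D)
t,_=bot.read_camera("top")
a=cv2.resize(p[150:270,260:400],None,fx=2.8,fy=2.8,interpolation=cv2.INTER_CUBIC); b=cv2.resize(t[150:270,190:330],None,fx=2.8,fy=2.8,interpolation=cv2.INTER_CUBIC)
cv2.imwrite("pics/c1.png",np.hstack([a,b])[:,:,::-1])
print(proj("side",[.5873,.1725,.087]),proj("top",[.5873,.1725,.087]),proj("side",[.5873,.1725,.0]))
```

```text
[209.12709248 323.94998767] [213.24913283 257.48265404] [228.37588332 324.14116481]
```

View pics/c1.png

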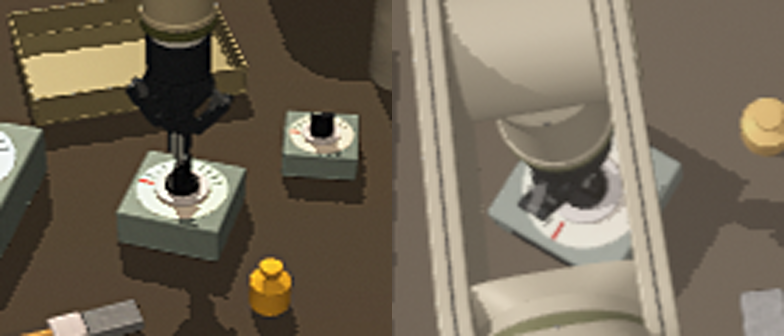

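The side view shows the shut fingers at about (205,324) and the knob at about (214,325). The two look offset from each other, so I'll measure both with depth.

Run:
```python
from h import *
D=np.load("s1.npy"); D0=np.load("side0.npy")
for r in range(192,226,2): print(r,[tuple(np.round(dep("side",(r,c),D)*1000).astype(int)) for c in(316,321,325,329)],"| before",tuple(np.round(dep("side",(r,325),D0)*1000).astype(int)))
H=np.array([dep("side",(r,c),D0)for r in range(195,230)for c in range(300,350)])
k=H[(H[:,2]>.084)&(H[:,2]<.105)];print("bar side",len(k),k.mean(0),np.ptp(k,axis=0))
b=H[abs(H[:,2]-.05)<.006];print("box",cv2.minAreaRect(b[:,:2].astype(np.float32)))
T=np.load("top0.npy")
for rc in[(216,259),(218,259),(214,258),(212,257)]: print(rc,dep("top",rc,T).round(4),ray("top",rc,.087).round(4))
```

```text
192 [(np.int64(561), np.int64(170), np.int64(165)), (np.int64(575), np.int64(158), np.int64(172)), (np.int64(588), np.int64(156), np.int64(172)), (np.int64(605), np.int64(172), np.int64(157))] | before (np.int64(632), np.int64(385), np.int64(-4))
194 [(np.int64(561), np.int64(170), np.int64(157)), (np.int64(577), np.int64(167), np.int64(157)), (np.int64(350), np.int64(-1082), np.int64(1122)), (np.int64(602), np.int64(157), np.int64(161))] | before (np.int64(629), np.int64(369), np.int64(-2))
196 [(np.int64(592), np.int64(357), np.int64(4)), (np.int64(576), np.int64(164), np.int64(151)), (np.int64(589), np.int64(158), np.int64(153)), (np.int64(601), np.int64(155), np.int64(154))] | before (np.int64(627), np.int64(356), np.int64(-1))
198 [(np.int64(590), np.int64(347), np.int64(2)), (np.int64(576), np.int64(165), np.int64(142)), (np.int64(588), np.int64(154), np.int64(148)), (np.int64(638), np.int64(335), np.int64(4))] | before (np.int64(624), np.int64(343), np.int64(0))
200 [(np.int64(588), np.int64(336), np.int64(2)), (np.int64(577), np.int64(167), np.int64(132)), (np.int64(589), np.
[... 2762 characters left out ...]
t64(585), np.int64(144), np.int64(53))
224 [(np.int64(554), np.int64(144), np.int64(51)), (np.int64(571), np.int64(140), np.int64(50)), (np.int64(583), np.int64(136), np.int64(52)), (np.int64(597), np.int64(133), np.int64(52))] | before (np.int64(584), np.int64(137), np.int64(51))
bar side 47 [0.58991589 0.16704021 0.0928013 ] [0.02729494 0.04285646 0.01575406]
box ((0.5896835327148438, 0.17089739441871643), (0.1347852647304535, 0.1315639317035675), 61.60404586791992)
(216, 259) [0.579  0.1678 0.0935] [0.5805 0.1684 0.087 ]
(218, 259) [0.5778 0.1692 0.0766] [0.5754 0.1682 0.087 ]
(214, 258) [0.584  0.1705 0.0933] [0.5854 0.1711 0.087 ]
(212, 257) [0.5883 0.173  0.0958] [0.5904 0.1739 0.087 ]
```

Run:
```python
from h import *
p,D=bot.read_camera("side"); s=6
r0,c0=140,285
a=cv2.resize(p[r0:r0+90,c0:c0+80],None,fx=s,fy=s,interpolation=cv2.INTER_NEAREST).copy()
for z,col in((.068,(255,0,0)),(.087,(0,255,0)),(.141,(0,0,255))):
    q=proj("side",[.5874,.1725,z]); cv2.circle(a,(int((q[1]-c0+.5)*s),int((q[0]-r0+.5)*s)),4,col,-1)
d=np.clip((D[r0:r0+90,c0:c0+80]-1.2)/.6*255,0,255).astype(np.uint8)
d=cv2.applyColorMap(cv2.resize(d,None,fx=3,fy=6,interpolation=cv2.INTER_NEAREST),cv2.COLORMAP_JET)
cv2.imwrite("pics/c2.png",np.hstack([a[:,:,::-1],d]))
q=proj("side",[.249,.546,.194]);print(q)
```

```text
[136.43419289 215.27735581]
```

View pics/c2.png

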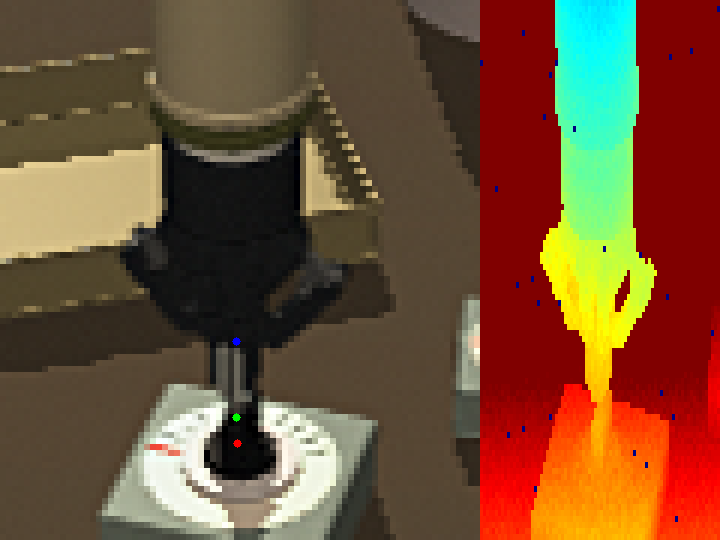

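The overlay shows the shut fingertips ending at about (207,324), a real height of about 0.104 m. The reported TCP projects lower, at about (213,324), because it reads 0.068 m. So the real tips stand about 35 mm above what the state reports, just clear of the bar. I'll open, go down in guarded steps and check again.

{"api": "play_rows", "payload": {
  "moves": [
    [[0,0,0],[0,0,0]],
    [[0,0,0],[0,0,0]],
    [[0,0,0],[0,0,0]],
    [[0,0,0],[0,0,0]]
  ],
  "claw": 0.3
}}

```text
time_s: 7.85
position: [0.5874, 0.1725, 0.0679]
tool_rot: [0.0, 0.861, 0.508, 0.0]
force: [0.9, 0.6, -0.1]
width: 0.0597
grasp_force: 0.0
```

{"api": "play_rows", "payload": {
  "moves": [
    [[0,0,0.2],[0,0,0]],
    [[0,0,0.2],[0,0,0]],
    [[0,0,0.2],[0,0,0]],
    [[0,0,0.2],[0,0,0]],
    [[0,0,0.2],[0,0,0]],
    [[0,0,0],[0,0,0]]
  ]
}}

```text
time_s: 8.6
position: [0.5868, 0.1724, 0.037]
tool_rot: [-0.0, 0.861, 0.508, -0.001]
force: [-0.0, -0.5, 0.8]
width: 0.0596
grasp_force: 0.0
```

```bash
cat > tip.py <<'E'
from h import *
import sys
o=bot.observe(); p,D=bot.read_camera("side"); P=o["position"]
q=proj("side",P); r0,c0=int(q[0])-45,int(q[1])-30
print("proj tcp",q.round(1))
D0=np.load("side0.npy")
# pixels that came nearer than the empty scene = arm; lowest points near the tool axis
best=[]
for c in range(c0,c0+60):
    rows=[r for r in range(r0,r0+70) if D[r,c]>0 and D0[r,c]-D[r,c]>.012]
    if rows: best.append((c,max(rows),*(dep("side",(max(rows),c),D)*1000).round().astype(int).tolist()))
print(best)
togo(P,0)
E
python3 tip.py
```

```text
proj tcp [220.4 323.9]
[(293, 241, 469, 121, 8), (295, 236, 480, 148, 5), (297, 193, 524, 392, 2), (299, 185, 535, 401, 32), (301, 223, 511, 213, 4), (302, 206, 530, 306, 5), (303, 216, 524, 247, 6), (304, 191, 525, 195, 157), (305, 211, 537, 280, 1), (306, 218, 525, 176, 55), (307, 199, 533, 188, 127), (308, 201, 557, 331, 5), (309, 218, 535, 176, 54), (310, 200, 543, 189, 121), (311, 224, 537, 143, 54), (312, 208, 548, 184, 89), (313, 210, 551, 179, 84), (314, 243, 538, 99, 6), (315, 210, 557, 178, 84), (316, 229, 549, 114, 54), (317, 195, 563, 165, 156), (318, 200, 595, 330, 5), (319, 218, 567, 158, 63), (320, 217, 571, 159, 66), (321, 196, 577, 170, 146), (322, 196, 580, 164, 151), (323, 197, 616, 341, 8), (324, 196, 585, 156, 156), (325, 232, 576, 100, 48), (326, 238, 579, 99, 22), (327, 197, 595, 158, 148), (328, 234, 586, 95, 42), (329, 227, 592, 108, 61), (330, 201, 604, 151, 136), (331, 243, 595, 89, 5), (332, 220, 608, 139, 63), (333, 214, 614, 148, 81), (334, 213, 618, 155, 79), (335, 212, 620, 147, 90), (336, 215, 629, 171, 55), (337, 205, 626, 144, 121), (338, 205, 627, 133, 129), (339, 205, 631, 136, 126), (340, 205, 635, 139, 124), (341, 203, 636, 129, 139), (342, 201, 644, 148, 132), (343, 198, 648, 153, 139), (344, 193, 650, 148, 164), (345, 188, 710, 380, 6), (346, 239, 649, 98, 5), (347, 211, 671, 186, 54), (348, 230, 665, 139, 8), (349, 240, 658, 93, 4), (350, 189, 727, 369, 7), (351, 186, 735, 387, 7)]
t 8.65 pos [0.5871 0.1724 0.0376] yaw 61.09 R.z [-0.001 -0.    -1.   ] j [ 0.2   0.29  1.6  -0.    1.25  0.71]
rows xyz [-0.007 -0.009  0.017] turn z 15.27 F [-0.3 -0.5 -0.1] M [ 0.01  0.02 -0.01] w 0.05974649433755856 g 0.0
```

{"api": "play_rows", "payload": {
  "moves": [
    [[0,0,0.15],[0,0,0]],
    [[0,0,0],[0,0,0]]
  ]
}}

```text
time_s: 8.9
position: [0.5871, 0.1725, 0.0331]
tool_rot: [-0.0, 0.861, 0.508, -0.0]
force: [-0.1, -0.4, -0.3]
width: 0.06
grasp_force: 0.0
```

{"api": "play_rows", "payload": {
  "moves": [
    [[0,0,0],[0,0,0]],
    [[0,0,0],[0,0,0]],
    [[0,0,0],[0,0,0]],
    [[0,0,0],[0,0,0]],
    [[0,0,0],[0,0,0]],
    [[0,0,0],[0,0,0]]
  ],
  "claw": 1,
  "force": 40
}}

```text
time_s: 9.65
position: [0.5889, 0.1718, 0.034]
tool_rot: [0.001, 0.861, 0.508, 0.001]
force: [5.7, -1.9, -1.3]
width: 0.013
grasp_force: 43.8
```

{"api": "play_rows", "payload": {
  "moves": [
    [[0,0.08,0],[0,0,0]],
    [[0,0,0],[0,0,-1]],
    [[0,0,0],[0,0,-1]],
    [[0,0,0],[0,0,-1]],
    [[0,0,0],[0,0,-1]],
    [[0,0,0],[0,0,-1]],
    [[0,0,0],[0,0,-1]],
    [[0,0,0],[0,0,-1]],
    [[0,0,0],[0,0,-1]],
    [[0,0,0],[0,0,-1]]
  ]
}}

```text
time_s: 10.9
position: [0.5904, 0.1714, 0.034]
tool_rot: [0.001, 0.661, 0.75, 0.001]
force: [2.7, -0.2, 0.9]
width: 0.0133
grasp_force: 44.1
```

```bash
python3 -c "
from h import *
togo([.5889,.1718,.034],151.5)"
```

```text
t 10.9 pos [0.5904 0.1714 0.034 ] yaw 97.22 R.z [ 0.002  0.    -1.   ] j [ 0.2   0.29  1.6  -0.    1.24  0.07]
rows xyz [ 0.018 -0.047  0.001] turn z -13.57 F [ 2.7 -0.2  0.9] M [-0.07 -0.33 -0.05] w 0.013349885191443252 g 44.06700611114502
```

{"api": "play_rows", "payload": {
  "moves": [
    [[0,0,0],[0,0,-1]],
    [[0,0,0],[0,0,-1]],
    [[0,0,0],[0,0,-1]],
    [[0,0,0],[0,0,-1]],
    [[0,0,0],[0,0,-1]],
    [[0,0,0],[0,0,-1]],
    [[0,0,0],[0,0,-1]],
    [[0,0,0],[0,0,-1]],
    [[0,0,0],[0,0,-1]],
    [[0,0,0],[0,0,-1]]
  ]
}}

```text
time_s: 12.15
position: [0.5919, 0.1721, 0.034]
tool_rot: [0.002, 0.365, 0.931, 0.002]
force: [11.7, 3.0, -6.3]
width: 0.013
grasp_force: 43.1
```

{"api": "play_rows", "payload": {
  "moves": [
    [[0,0,0],[0,0,-1]],
    [[0,0,0],[0,0,-1]],
    [[0,0,0],[0,0,-0.5]],
    [[0,0,0],[0,0,-0.5]],
    [[0,0,0],[0,0,0]]
  ]
}}

```text
time_s: 12.78
position: [0.5922, 0.1724, 0.034]
tool_rot: [0.002, 0.266, 0.964, 0.002]
force: [13.4, 5.1, -7.4]
width: 0.0133
grasp_force: 42.9
```

```bash
python3 -c "
from h import *
togo([.5889,.1718,.034],151.5)"
```

```text
t 12.775 pos [0.5922 0.1724 0.034 ] yaw 149.12 R.z [ 0.006  0.002 -1.   ] j [ 0.2   0.3   1.6   0.    1.24 -0.83]
rows xyz [ 0.084 -0.076  0.001] turn z -0.59 F [13.4  5.1 -7.4] M [ 0.71 -1.96 -0.01] w 0.01329124932340197 g 42.90603160858154
```

{"api": "play_rows", "payload": {
  "moves": [
    [[-0.07,0.08,0],[0,0,0]],
    [[0,0,0],[0,0,-0.5]],
    [[0,0,0],[0,0,-0.5]],
    [[0,0,0],[0,0,0]]
  ]
}}

```text
time_s: 13.28
position: [0.5924, 0.1726, 0.0339]
tool_rot: [-0.0, 0.233, 0.973, 0.0]
force: [-2.1, 0.5, 5.6]
width: 0.0131
grasp_force: 47.8
```

```bash
python3 -c "
from h import *
togo([.5889,.1718,.034],151.5)"
```

```text
t 13.275 pos [0.5924 0.1726 0.0339] yaw 153.08 R.z [-0.     0.001 -1.   ] j [ 0.2   0.3   1.59  0.    1.25 -0.9 ]
rows xyz [ 0.092 -0.077 -0.002] turn z 0.39 F [-2.1  0.5  5.6] M [ 0.04  0.5  -0.91] w 0.013077034080112198 g 47.783687710762024
```

{"api": "play_rows", "payload": {
  "moves": [
    [[0,0,0],[0,0,-0.5]],
    [[0,0,0],[0,0,-0.5]],
    [[0,0,0],[0,0,0]]
  ]
}}

```text
time_s: 13.65
position: [0.5929, 0.1724, 0.034]
tool_rot: [0.0, 0.199, 0.98, 0.0]
force: [-1.1, 0.8, 6.1]
width: 0.0132
grasp_force: 79.1
```

```bash
python3 -c "
from h import *
togo([.5889,.1718,.034],151.5)"
```

```text
t 13.65 pos [0.5929 0.1724 0.034 ] yaw 157.05 R.z [ 0.001  0.001 -1.   ] j [ 0.2   0.3   1.59  0.    1.25 -0.97]
rows xyz [ 0.116 -0.072 -0.   ] turn z 1.39 F [-1.1  0.8  6.1] M [ 0.01  0.01 -1.39] w 0.01321362680447294 g 79.11580547690392
```

Mz has built up to -1.4 N m with the yaw at the zero line, so the knob is on its zero stop. I'll ease off slightly, open and lift.

{"api": "play_rows", "payload": {
  "moves": [
    [[0,0,0],[0,0,0.5]],
    [[0,0,0],[0,0,0.5]],
    [[0,0,0],[0,0,0]]
  ]
}}

```text
time_s: 14.02
position: [0.5926, 0.1726, 0.0338]
tool_rot: [0.0, 0.233, 0.972, 0.0]
force: [-1.3, 0.9, 6.3]
width: 0.0131
grasp_force: 48.0
```

{"api": "play_rows", "payload": {
  "moves": [
    [[0,0,0],[0,0,0]],
    [[0,0,0],[0,0,0]],
    [[0,0,0],[0,0,0]],
    [[0,0,0],[0,0,0]],
    [[0,0,-0.5],[0,0,0]],
    [[0,0,-1],[0,0,0]],
    [[0,0,-1],[0,0,0]],
    [[0,0,-1],[0,0,0]],
    [[0,0,-1],[0,0,0]]
  ],
  "claw": 0.3
}}

```text
time_s: 15.15
position: [0.5928, 0.1724, 0.1709]
tool_rot: [0.001, 0.233, 0.973, 0.0]
force: [0.0, -0.2, -1.0]
width: 0.0596
grasp_force: 0.0
```

Run:
```python
from h import *
togo([.5504,-.2122,.167],-99.5)
p,D=bot.read_camera("side"); H=np.array([dep("side",(r,c),D)for r in range(195,230)for c in range(300,350)])
k=H[(H[:,2]>.082)&(H[:,2]<.105)&(abs(H[:,0]-.588)<.03)];print("bar side",len(k),k.mean(0),cv2.minAreaRect(k[:,:2].astype(np.float32)))
a=cv2.resize(p[180:250,280:380],None,fx=6,fy=6,interpolation=cv2.INTER_CUBIC); cv2.imwrite("pics/c3.png",a[:,:,::-1])
```

```text
t 15.15 pos [0.5928 0.1724 0.1709] yaw 153.09 R.z [ 0.001  0.    -1.   ] j [ 0.2   0.19  1.47 -0.    1.49 -0.9 ]
rows xyz [ -4.542 -12.07    0.124] turn z -26.85 F [ 0.  -0.2 -1. ] M [ 0.01  0.01 -0.06] w 0.05957014616063924 g 0.0
bar side 64 [0.59012386 0.16779952 0.09109547] ((0.589985191822052, 0.1706428825855255), (0.019893912598490715, 0.041988223791122437), 60.95259475708008)
```

View pics/c3.png

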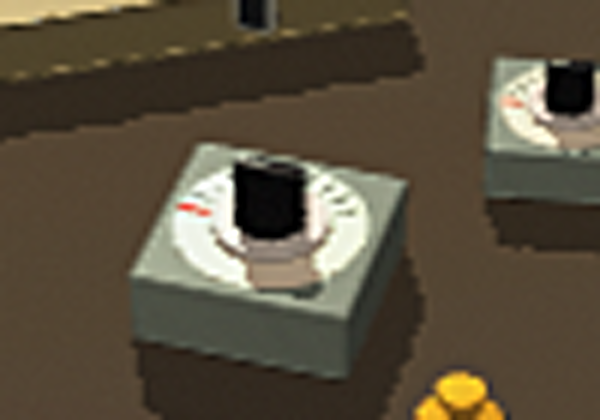

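The bar now lies along 151°, on the red line at about crop (195,209), so the dial is at zero. Next I go to the handle.

{"api": "play_rows", "payload": {
  "moves": [
    [[-0.35,-0.93,0],[0,0,0]],
    [[-0.35,-0.93,0],[0,0,0]],
    [[-0.35,-0.93,0],[0,0,0]],
    [[-0.35,-0.93,0],[0,0,0]],
    [[-0.35,-0.93,0],[0,0,0]],
    [[-0.35,-0.93,0],[0,0,0]],
    [[-0.35,-0.93,0],[0,0,0]],
    [[-0.35,-0.93,0],[0,0,0]],
    [[-0.35,-0.93,0],[0,0,0]],
    [[-0.35,-0.93,0],[0,0,0]]
  ]
}}

```text
time_s: 16.45
position: [0.56, -0.125, 0.1695]
tool_rot: [0.001, 0.233, 0.973, -0.0]
force: [0.5, -0.7, 0.3]
width: 0.0596
grasp_force: 0.0
```

{"api": "play_rows", "payload": {
  "moves": [
    [[-0.35,-0.93,0],[0,0,0]],
    [[-0.35,-0.93,0],[0,0,0]],
    [[-0.35,-0.93,0],[0,0,0]],
    [[0,0,0],[0,0,1]],
    [[0,0,0],[0,0,1]],
    [[0,0,0],[0,0,1]],
    [[0,0,0],[0,0,1]],
    [[0,0,0],[0,0,1]],
    [[0,0,0],[0,0,1]],
    [[0,0,0],[0,0,1]]
  ]
}}

```text
time_s: 17.7
position: [0.5503, -0.213, 0.1694]
tool_rot: [0.001, 0.462, 0.887, 0.0]
force: [0.2, 0.1, -0.0]
width: 0.0598
grasp_force: 0.0
```

{"api": "play_rows", "payload": {
  "moves": [
    [[0,0,0],[0,0,1]],
    [[0,0,0],[0,0,1]],
    [[0,0,0],[0,0,1]],
    [[0,0,0],[0,0,1]],
    [[0,0,0],[0,0,1]],
    [[0,0,0],[0,0,1]],
    [[0,0,0],[0,0,1]],
    [[0,0,0],[0,0,1]],
    [[0,0,0],[0,0,1]],
    [[0,0,0],[0,0,1]]
  ]
}}

```text
time_s: 18.95
position: [0.5503, -0.213, 0.1694]
tool_rot: [0.001, 0.738, 0.675, 0.0]
force: [0.5, 0.5, -0.1]
width: 0.0599
grasp_force: 0.0
```

{"api": "play_rows", "payload": {
  "moves": [
    [[0,0,0],[0,0,1]],
    [[0,0,0],[0,0,0.15]],
    [[0,0,0],[0,0,0]]
  ]
}}

```text
time_s: 19.32
position: [0.5502, -0.213, 0.1689]
tool_rot: [0.0, 0.763, 0.647, 0.0]
force: [0.4, -0.1, 0.0]
width: 0.06
grasp_force: 0.0
```

Run:
```python
from h import *
togo([.5504,-.2122,.047],80.5)
D=np.load("side0.npy")
H=np.array([dep("side",(r,c),D)for r in range(270,320)for c in range(310,365)])
k=H[(H[:,2]>.108)&(H[:,2]<.135)];print("paddle top side",len(k),k.mean(0),cv2.minAreaRect(k[:,:2].astype(np.float32)))
p,_=bot.read_camera("side"); r0,c0=255,300
cv2.imwrite("pics/c4.png",cv2.resize(p[r0:r0+95,c0:c0+100],None,fx=6,fy=6,interpolation=cv2.INTER_CUBIC)[:,:,::-1])
for z in(.167,.2): print(proj("side",[.5504,-.2122,z]))
```

```text
t 19.325 pos [ 0.5502 -0.213   0.1689] yaw 80.56 R.z [ 0. -0. -1.] j [-0.46  0.12  1.55 -0.    1.48 -0.29]
rows xyz [2.700e-02 1.000e-03 4.063e+00] turn z 0.02 F [ 0.4 -0.1  0. ] M [ 0.03 -0.02  0.01] w 0.05996923184204124 g 0.0
paddle top side 87 [ 0.55216025 -0.21827097  0.12065395] ((0.553047776222229, -0.21325509250164032), (0.052452586591243744, 0.013893254101276398), 78.41582489013672)
[275.90480949 337.71566455]
[267.37359118 337.85907235]
```

View pics/c4.png

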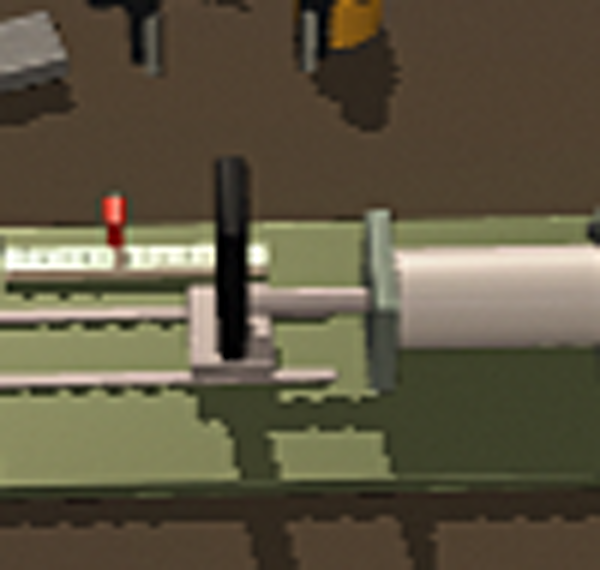

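The fingertips are at crop (150,72) and (308,72) and straddle the black paddle at x≈232. The red clip is at x≈114. Going down now.

{"api": "play_rows", "payload": {
  "moves": [
    [[0.03,0.06,0.7],[0,0,0]],
    [[0,0,0.8],[0,0,0]],
    [[0,0,0.8],[0,0,0]],
    [[0,0,0.7],[0,0,0]],
    [[0,0,0.6],[0,0,0]],
    [[0,0,0.45],[0,0,0]],
    [[0,0,0],[0,0,0]]
  ]
}}

```text
time_s: 20.25
position: [0.551, -0.2118, 0.0453]
tool_rot: [-0.001, 0.763, 0.646, -0.001]
force: [0.0, -0.4, 0.3]
width: 0.0597
grasp_force: 0.0
```

{"api": "play_rows", "payload": {
  "moves": [
    [[0,0,0],[0,0,0]],
    [[0,0,0],[0,0,0]],
    [[0,0,0],[0,0,0]],
    [[0,0,0],[0,0,0]],
    [[0,0,0],[0,0,0]],
    [[0,0,0],[0,0,0]]
  ],
  "claw": 1,
  "force": 70
}}

```text
time_s: 21.0
position: [0.5532, -0.2127, 0.0481]
tool_rot: [0.001, 0.763, 0.646, 0.001]
force: [3.8, -0.8, 6.6]
width: 0.0134
grasp_force: 70.7
```

Run:
```python
from h import *
togo([.5504,-.2122,.047],80.5)
for n in("side","top"):
    bot.read_camera(n)
    for l,z in(("drawbar_index",.027),("mark_line",.034),("drawbar_grip",.1)):
        for m in bot.mark_of(l,n)[:2]: print(n,l,np.round(m["location"],1),round(m["confidence"],2),ray(n,m["location"],z).round(4))
```

```text
t 21.0 pos [ 0.5532 -0.2127  0.0481] yaw 80.48 R.z [ 0.003 -0.001 -1.   ] j [-0.45  0.22  1.66  0.    1.26 -0.29]
rows xyz [ 0.002 -0.096  0.037] turn z -0.0 F [ 3.8 -0.8  6.6] M [ 0.   -0.5  -0.25] w 0.0133777158757281 g 70.68700432777405
side drawbar_index [292.  341.4] 0.91 [ 0.5766 -0.151   0.027 ]
side mark_line [290.8 321.1] 0.55 [ 0.5169 -0.1404  0.034 ]
side drawbar_grip [292.3 335.7] 0.96 [ 0.5457 -0.211   0.1   ]
top mark_line [253. 381.] 0.55 [ 0.507  -0.1415  0.034 ]
top drawbar_grip [234.3 412.8] 0.47 [ 0.5449 -0.2103  0.1   ]
top drawbar_grip [238.3 406.3] 0.39 [ 0.5344 -0.1943  0.1   ]
```

{"api": "play_rows", "payload": {
  "moves": [
    [[0,-0.2,0],[0,0,0]],
    [[0,-0.2,0],[0,0,0]],
    [[0,-0.2,0],[0,0,0]],
    [[0,-0.2,0],[0,0,0]],
    [[0,-0.2,0],[0,0,0]],
    [[0,-0.2,0],[0,0,0]],
    [[0,-0.2,0],[0,0,0]],
    [[0,-0.2,0],[0,0,0]],
    [[0,0,0],[0,0,0]],
    [[0,0,0],[0,0,0]]
  ]
}}

```text
time_s: 22.65
position: [0.5068, -0.2047, 0.0481]
tool_rot: [0.002, 0.763, 0.646, 0.001]
force: [9.5, 0.8, 1.6]
width: 0.0129
grasp_force: 70.1
```

```bash
cat > meas.py <<'E'
from h import *
import sys
togo([.5532,-.2127,.047],80.5)
ux=np.array([np.cos(np.radians(-9.5)),np.sin(np.radians(-9.5))]); uy=np.array([-ux[1],ux[0]]); out=[]
for n,(r0,r1,c0,c1) in(("side",(278,305,300,350)),("top",(220,265,360,410))):
    ps=[bot.read_camera(n)[0] for _ in range(2)]; p=np.mean(ps,0).astype(np.uint8)
    g=cv2.resize(p[r0:r1,c0:c1],None,fx=10,fy=10,interpolation=cv2.INTER_CUBIC); out.append(g)
    hsv=cv2.cvtColor(g,cv2.COLOR_RGB2HSV); h,s,v=[hsv[...,i] for i in range(3)]
    for nm,m,z in(("yellow",(h>20)&(h<34)&(s>110)&(v>90),.027),("red",((h<8)|(h>172))&(s>110),.034)):
        k,lab,st,ce=cv2.connectedComponentsWithStats(m.astype(np.uint8))
        if k<2: print(n,nm,"none"); continue
        i=1+st[1:,4].argmax(); q=np.argwhere(lab==i)/10-.45+[r0,c0]
        w=np.array([ray(n,x,z)[:2] for x in q[::7]]); X,Y=w@ux,w@uy
        print(n,nm,st[i,4],"px",q.mean(0).round(1),"X mean",X.mean().round(4),"range",np.percentile(X,[3,97]).round(4),"Y",np.percentile(Y,[3,97]).round(4))
h=max(o.shape[0] for o in out); im=np.vstack([cv2.resize(o,(500,o.shape[0])) for o in out])
cv2.imwrite(sys.argv[1],cv2.resize(im,(416,600))[:,:,::-1])
for l,z in(("drawbar_index",.027),("mark_line",.034)):
  for n in("side","top"):
    for m in bot.mark_of(l,n)[:1]: print(n,l,np.round(m["location"],1),round(m["confidence"],2),"X",(ray(n,m["location"],z)[:2]@ux).round(4))
E
python3 meas.py pics/p1.png
```

```text
t 22.65 pos [ 0.5068 -0.2047  0.0481] yaw 80.49 R.z [ 0.004 -0.001 -1.   ] j [-0.48  0.1   1.79  0.    1.24 -0.31]
rows xyz [-0.009  1.571  0.043] turn z -0.0 F [9.5 0.8 1.6] M [ 0.04 -1.16 -0.26] w 0.012948836861378968 g 70.0922155380249
side yellow none
side red 1 px [294.4 315. ] X mean 0.5145 range [0.5145 0.5145] Y [-0.0665 -0.0665]
top yellow 1061 px [251.7 386.2] X mean 0.5306 range [0.528  0.5334] Y [-0.0755 -0.0632]
top red 2379 px [253.  377.6] X mean 0.5215 range [0.5169 0.5276] Y [-0.0554 -0.0381]
side drawbar_index [293.3 326.1] 0.88 X 0.5478
top mark_line [252.9 380.6] 0.38 X 0.5234
```

View pics/p1.png

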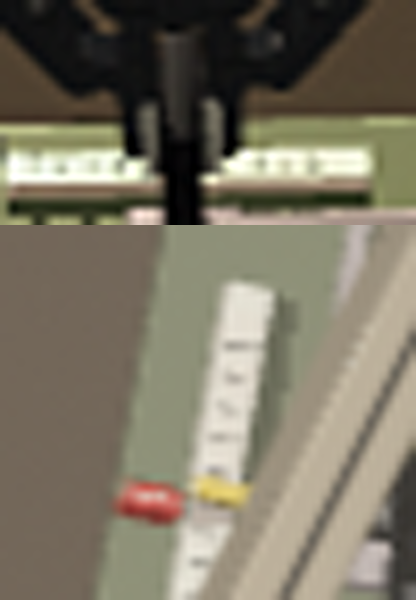

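The lower half (top camera) shows the yellow pointer at (251.7,386), just short of the red clip at (253,378). The clip's pale line is at about crop (150,495). Roughly 6–7 mm remain, so I'll pull 5 mm and then take a colour profile.

{"api": "play_rows", "payload": {
  "moves": [
    [[0,-0.09,0],[0,0,0]],
    [[0,-0.09,0],[0,0,0]],
    [[0,0,0],[0,0,0]],
    [[0,0,0],[0,0,0]]
  ]
}}

```text
time_s: 23.55
position: [0.5016, -0.2038, 0.0481]
tool_rot: [0.002, 0.763, 0.646, 0.001]
force: [11.4, -0.4, 1.9]
width: 0.013
grasp_force: 70.1
```

```bash
cat > prof.py <<'E'
from h import *
import sys
togo([.5532,-.2127,.047],80.5)
ux=np.array([np.cos(np.radians(-9.5)),np.sin(np.radians(-9.5))]); uy=np.array([-ux[1],ux[0]])
p=np.mean([bot.read_camera("top")[0] for _ in range(6)],0).astype(np.float32)
X=np.arange(.505,.5485,.001)
def prof(Ys,z):
    g=np.array([[proj("top",[*(x*ux+y*uy),z])for y in Ys]for x in X],np.float32)
    return cv2.remap(p,g[...,1],g[...,0],cv2.INTER_CUBIC).mean(1)
a=prof(np.arange(-.054,-.042,.001),.034); b=prof(np.arange(-.074,-.065,.001),.027)
red=a[:,0]-a[:,1:].mean(1); yel=b[:,:2].mean(1)-b[:,2]
for x,r,c,y in zip(X,red,a,yel): print(f"{x:.3f} red {r:5.0f} G {c[1]:4.0f} | yel {y:5.0f}")
w=np.clip(yel-.4*yel.max(),0,None);print("yellow centre",(w*X).sum()/w.sum())
g=p[225:275,365:405].clip(0,255).astype(np.uint8);cv2.imwrite(sys.argv[1],cv2.resize(g,None,fx=12,fy=12,interpolation=cv2.INTER_CUBIC)[:,:,::-1])
E
python3 prof.py pics/p2.png
```

```text
t 23.55 pos [ 0.5016 -0.2038  0.0481] yaw 80.49 R.z [ 0.005 -0.001 -1.   ] j [-0.48  0.09  1.81  0.    1.24 -0.32]
rows xyz [-0.009  1.746  0.044] turn z -0.0 F [11.4 -0.4  1.9] M [ 0.07 -1.22 -0.31] w 0.012974156713066499 g 70.10291934013367
0.505 red     9 G  145 | yel    19
0.506 red     9 G  145 | yel    19
0.507 red     9 G  145 | yel    18
0.508 red     9 G  145 | yel    17
0.509 red     9 G  145 | yel    17
0.510 red     9 G  146 | yel    17
0.511 red     9 G  146 | yel    17
0.512 red     9 G  146 | yel    17
0.513 red     8 G  146 | yel    17
0.514 red    11 G  142 | yel    16
0.515 red    19 G  128 | yel    16
0.516 red    36 G  103 | yel    16
0.517 red    57 G   75 | yel    15
0.518 red    76 G   57 | yel    14
0.519 red    90 G   56 | yel    14
0.520 red   101 G   68 | yel    18
0.521 red   106 G   89 | yel    27
0.522 red    97 G  116 | yel    46
0.523 red    77 G  145 | yel    71
0.524 red    64 G  158 | yel    92
0.525 red    73 G  145 | yel   103
0.526 red    91 G  116 | yel   103
0.527 red    90 G   98 | yel    94
0.528 red    62 G  106 | yel    78
0.529 red    27 G  128 | yel    57
0.530 red     8 G  143 | yel    34
0.531 red     5 G  148 | yel    19
0.532 red     8 G  147 | yel    15
0.533 red     9 G  145 | yel    14
0.534 red     9 G  145 | yel    15
0.535 red     9 G  145 | yel    15
0.536 red     9 G  145 | yel    15
0.537 red     9 G  145 | yel    15
0.538 red     9 G  145 | yel    15
0.539 red     9 G  145 | yel    16
0.540 red     9 G  145 | yel    16
0.541 red    10 G  145 | yel    17
0.542 red    10 G  145 | yel    16
0.543 red     9 G  145 | yel    16
0.544 red     9 G  145 | yel    16
0.545 red     9 G  145 | yel    16
0.546 red    10 G  145 | yel    16
0.547 red    10 G  145 | yel    16
0.548 red    10 G  144 | yel    16
yellow centre 0.5256898146622526
```

View pics/p2.png

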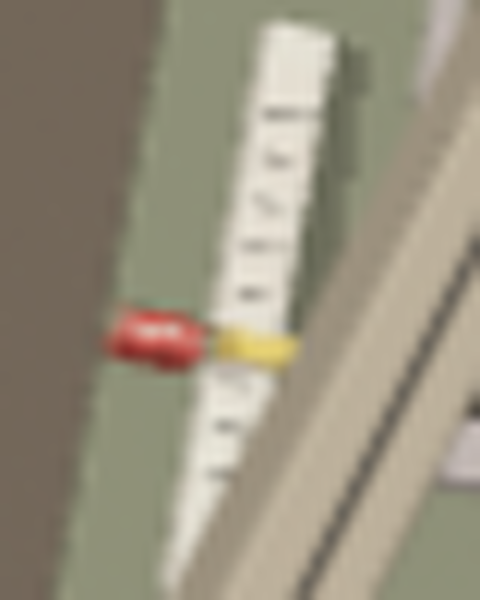

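The pale line is at X=0.5240 and the pointer centre at about 0.5258 in rig coordinates, so about 1.8 mm remain.

{"api": "play_rows", "payload": {
  "moves": [
    [[0,-0.06,0],[0,0,0]],
    [[0,0,0],[0,0,0]],
    [[0,0,0],[0,0,0]],
    [[0,0,0],[0,0,0]]
  ]
}}

```text
time_s: 24.35
position: [0.4998, -0.2035, 0.0481]
tool_rot: [0.002, 0.763, 0.646, 0.001]
force: [10.8, 0.5, 1.3]
width: 0.0134
grasp_force: 70.1
```

```bash
python3 prof.py pics/p3.png | grep -E "pos|rows|yellow|0.52"
```

```text
t 24.35 pos [ 0.4998 -0.2035  0.0481] yaw 80.49 R.z [ 0.005 -0.001 -1.   ] j [-0.48  0.08  1.81  0.    1.24 -0.32]
rows xyz [-0.009  1.805  0.044] turn z -0.0 F [10.8  0.5  1.3] M [ 0.07 -1.23 -0.31] w 0.013353013137724194 g 70.08857488632202
0.520 red   101 G   68 | yel    39
0.521 red   106 G   89 | yel    66
0.522 red    97 G  116 | yel    91
0.523 red    77 G  145 | yel   104
0.524 red    64 G  158 | yel   104
0.525 red    73 G  145 | yel    98
0.526 red    91 G  116 | yel    86
0.527 red    91 G   98 | yel    66
0.528 red    62 G  106 | yel    43
0.529 red    27 G  128 | yel    25
yellow centre 0.5239677546082792
```

View pics/p3.png

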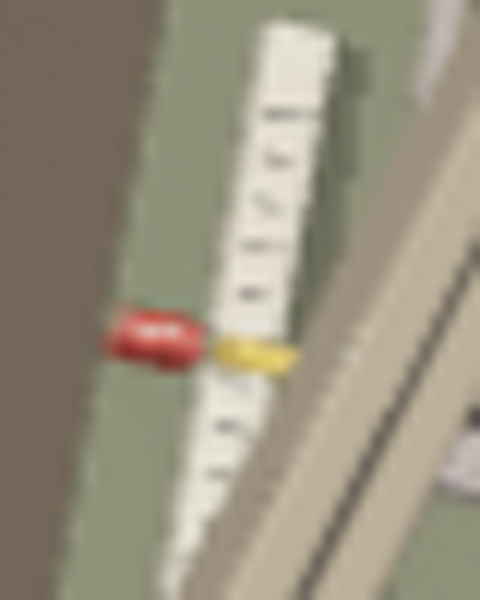

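The pointer centre is now at X=0.5240, the same as the line. The grip holds at 70 N and the handle is steady, so I'm handing in.

```bash
python3 -c "
from h import *
print(bot.close_job())"
```

```text
the job is handed in; nothing more can be done
None
```

I turned the knob back to its zero stop first, then pulled the handle until its pointer lined up with the red clip's white line (within about 0.5 mm by the top camera), and handed the job in at about 25 s, still gripping the handle; the verdict was not shown.

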